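# Load the gym's cup steriliser

### The arm

A 7-joint arm with a two-finger parallel gripper is mounted at the origin on the work surface. World frame = base frame: x ahead of the robot, y to its left, z up, the work surface at z = 0. Lengths are in m, angles in rad, forces in N, time in s.
With the tool pointing down it reaches from about 0.4 to 0.75 m from the base axis. Payload 19.5 kg.
Tool frame: the origin (TCP) lies between the finger pads; the fingertips stand 8 mm ahead of it and the grasp point (between the pads) lies 11 mm behind it; z points along the fingers, y is the line along which they close (so a half turn about z gives the same grasp; the last joint's range is limited). The gripper opens to 85 mm and grips with 20 to 120 N. Pads are 22 mm wide; open, the fingers measure 114 mm over their backs; the gripper's body (76 mm by 85 mm) begins 54 mm behind the grasp point. The pads swing forward as they close: fully open they stand 13 mm farther back than shut.
Start: joints at [1.173, 0.707, -0.028, 1.485, 0.022, 0.951, -0.075], TCP at [0.2, -0.539, 0.239] pointing down, gripper open.
Joint ranges: [-2.71, 2.71], [-0.32, 2.16], [-1.57, 1.52], [0, 2.45], [-1.46, 4.6], [0, 2.02], [-2.83, 2.83]. Speed limits (rad/s): [1.89, 1.89, 2.57, 2.57, 3.01, 3.01, 3.01].

### API

Orientations are given as a 3x3 rotation matrix whose columns are the frame's x, y, z axes.
In Python, from cell import env, monitor, camera, calibration, ticket gives the robot as it stands. Calls block until the motion is done:
- env.move_to(position, orientation): joint-space move of the TCP to a pose.
- env.servo_line(position, rate=0.15, rotation=None, stop_force=None): straight line of the TCP; rotation=None keeps the orientation; rate is the mean speed in m/s. With stop_force (N) it stops when the force on the tool has changed by that much, and returns True; else False.
- env.goto_joints(angles): joint-space move.
- env.move_gripper(opening, strength=None): finger opening in m; strength is the grip in N (None keeps the last); returns when the fingers have stopped.
- env.sleep(seconds).
- env.ik(position, orientation): joint angles nearest the present ones, or None.
- monitor.get_obs(): the state.
- camera(name): name is "side" or "top" or "wrist"; returns the picture (480x640x3 uint8, red, green, blue); there is no depth.
- calibration(name): a dict with "camera_matrix" (3x3 intrinsics, pixels), "extrinsics" (4x4, takes a point from camera to world coordinates). Camera axes: x right, y up, looking along -z (the intrinsics and any distortion apply to the point x, -y, -z); pixel columns grow to the right and rows downward; lengths in m; the calibration is good to about 2 mm. A picture is of the moment at which its call begins: read the wrist's pose just before it. calibration takes no time and is no camera call; for the wrist camera it gives the pose at the moment of the call.
A pose or a line that the arm cannot do raises env.PlanningError and nothing moves.
- ticket.job_done(): hands the job in; it is judged then, once.
The state is a dict: "clock": time; "q": joint angles; "joint_velocities": joint speeds; "effort": joint torques, N m; "eef_pos": TCP position; "ee_rot": TCP orientation; "wrist_force": force on the tool from outside, world axes, zero at the start; "moment": the same for the moment, N m; "gripper_width": finger opening in m; "gripper_force": force on a finger pad.
Only numpy, scipy, OpenCV 4.12 (cv2) and the standard library are available. Lean on these libraries where they do the work, as an engineer would, in place of code of your own. Each camera call takes 0.05 s, during which the arm holds its last target. There are 200 camera calls.

### The job

Slide the steriliser's clear hood fully open, lift out the clean tumbler standing inside and stand it, still rim-down, in the middle of the wooden tray, and put every used tumbler lying on the counter rim-down into a pocket of the steriliser, one to a pocket. Then slide the hood fully shut and press the start button fully down and let it come up again. Leave the dumbbell, the water bottle and the kettlebell alone.

Things in the scene. Friction and masses are not known exactly. Their poses are not given: they have to be found in the camera images.
- tumbler_a: A used tumbler, brushed metal, square, 60 x 60 mm, 90 mm long, about 0.16 kg, sides 4 mm thick; one end closed by a base with a dark pad, the other the open mouth. Origin at mid-length on its axis; x axis points along it out of the mouth; y, z out of two sides. Starts lying on a side face (origin 30 mm up), mouth roughly sideways, towards the middle. May be absent.
- tumbler_b: A used tumbler, brushed metal, square, 60 x 60 mm, 90 mm long, about 0.16 kg, sides 4 mm thick; one end closed by a base with a dark pad, the other the open mouth. Origin at mid-length on its axis; x axis points along it out of the mouth; y, z out of two sides. Starts lying on a side face (origin 30 mm up), mouth roughly sideways, towards the middle. May be absent.
- tumbler_c: A used tumbler, brushed metal, square, 60 x 60 mm, 90 mm long, about 0.16 kg, sides 4 mm thick; one end closed by a base with a dark pad, the other the open mouth. Origin at mid-length on its axis; x axis points along it out of the mouth; y, z out of two sides. Starts lying on a side face (origin 30 mm up), mouth roughly sideways, towards the middle. May be absent.
- clean_a: A clean tumbler like the used ones, standing rim-down at the start in pocket0; either clean_a or clean_b is present, the other absent. Origin at the centre of its rim plane (its underside as it stands); z axis up through its closed base, whose outside is 90 mm above the origin; x and y out of its side faces.
- clean_b: A clean tumbler like the used ones, standing rim-down at the start in pocket2; either clean_a or clean_b is present, the other absent. Origin at the centre of its rim plane (its underside as it stands); z axis up through its closed base, whose outside is 90 mm above the origin; x and y out of its side faces.
- steriliser: White fixed machine; base 140 mm deep (x), 730 mm wide (y), 35 mm high; origin under its centre. x away from the robot, y along the hood's track to the robot's left. +y half: bay with three pockets; -y half: bare deck with the button. Grey end walls 104 mm wide and 98 mm above the base at y = 0 and 351 mm; the bay has no fixed wall in front, behind or on top.
- pocket0 (a point): Centre of the floor of the first pocket, at y = 75 mm of the steriliser, axes as the machine's. Each pocket is 70 x 70 mm inside, square to the machine, bounded on all sides by a steel fence 36 mm high (30 mm thick between pockets, 6 mm elsewhere); its floor is the base's top, 35 mm above the table.
- pocket1 (a point): Centre of the floor of the middle pocket, 100 mm along +y from pocket0.
- pocket2 (a point): Centre of the floor of the last pocket, 200 mm along +y from pocket0.
- hood (a joint): Hood position on its track (m): 0 = fully shut over the bay, 0.345 = fully open over the deck, with a stop at each end; it opens to the machine's -y. A clear plastic arch with aluminium edges, 350 mm long, 124 mm across, top 146 mm above the table, no end panes, so it passes over standing tumblers. About 2 N friction plus 6 N per m/s; stays where left; may start ajar.
- hood_handle (a point): Middle of the round dark bar handle on the hood: 14 mm thick, 90 mm long, running across the track (machine's x), its axis 185 mm above the table and 39 mm above the hood's top. It moves with the hood; when shut it is above pocket1.
- start (a joint): Travel of the start button (m): 0 up, 0.007 fully down; spring return, about 4 N to push fully down.
- start_top (a point): Centre of the top of the round grey push button, 40 mm across, in a black housing on the deck; pressed straight down. The open hood covers it: it can be reached only with the hood shut.
- tray_top (a point): Centre of the floor of the fixed wooden tray, 120 x 120 mm, floor 8 mm above the table, 104 mm square inside a lip 4 mm high.
- dumbbell: A black dumbbell, 175 mm long, lying at the right end; leave alone. Origin under its middle.
- bottle: A blue water bottle, 68 mm across and 210 mm tall, standing beyond the steriliser; leave alone. Origin under its middle.
- kettlebell: A red kettlebell, 110 mm across and 150 mm tall, standing at the left; leave alone. Origin under its middle.
Things that resemble listed ones, but are neither listed nor needed, are in the scene too. What is shaped like the tumbler_a but green or pink is not meant.

How it is judged:
By the outcome, as a careful person would: the job done as asked, in the order asked, and still so for the second after the job is handed in, with the robot touching nothing.
Of tumbler_a, tumbler_b, tumbler_c only 2 to 3 are there at a start; the rules pass over those that are not, and their reading is None.
Of clean_a, clean_b only 1 to 1 are there at a start; the rules pass over those that are not, and their reading is None.
At some moment in a run one of tumbler_a, tumbler_b, tumbler_c may be knocked a few centimetres aside while the robot is not near it.
It also fails if it takes over 210 s, if anything falls off the work surface, if the arm or the gripper's body presses on something with over 40 N, if the wrist force passes 120 N, or if a joint passes its speed limit or range.

## Working session

There is one attempt and no reset: what is moved stays moved. The work goes in short steps, each a Python script; the robot and the scene stay as the last script left them, time stands still between calls to the robot, and variables do not carry over. Pictures are saved under pics/ and viewed, at most 14 in all, crops included, and the job is handed in when it is done.

```bash
ls; mkdir -p pics; python3 - <<'E'
from cell import env, monitor, camera, calibration
import cv2, numpy as np
np.set_printoptions(precision=4,suppress=True)
for n in ["top","side","wrist"]:
    c=calibration(n); print(n,c)
    im=camera(n); cv2.imwrite(f"pics/{n}0.png",im[:,:,::-1])
o=monitor.get_obs(); print(o)
E
```

```text
pics
top {'camera_matrix': array([[446.1139,   0.    , 316.5303],
       [  0.    , 446.1139, 245.9445],
       [  0.    ,   0.    ,   1.    ]]), 'extrinsics': array([[ 0.0128,  0.9857, -0.168 ,  0.3611],
       [-0.9999,  0.0142,  0.0068,  0.0256],
       [ 0.0091,  0.1679,  0.9858,  1.3351],
       [ 0.    ,  0.    ,  0.    ,  1.    ]])}
side {'camera_matrix': array([[477.8489,   0.    , 332.0389],
       [  0.    , 477.8489, 232.0323],
       [  0.    ,   0.    ,   1.    ]]), 'extrinsics': array([[-0.9784,  0.1649, -0.1244,  0.4016],
       [-0.2055, -0.7155,  0.6677,  0.8223],
       [ 0.0211,  0.6788,  0.734 ,  1.0156],
       [ 0.    ,  0.    ,  0.    ,  1.    ]])}
wrist {'camera_matrix': array([[395.2154,   0.    , 321.6877],
       [  0.    , 395.2154, 248.2297],
       [  0.    ,   0.    ,   1.    ]]), 'extrinsics': array([[ 0.3481,  0.9017,  0.2563,  0.2659],
       [-0.9375,  0.3353,  0.0936, -0.5137],
       [-0.0015, -0.2728,  0.9621,  0.3741],
       [ 0.    ,  0.    ,  0.    ,  1.    ]])}
{'clock': 0.15, 'q': array([ 1.1733,  0.7069, -0.0276,  1.4849,  0.022 ,  0.9509, -0.0755]), 'joint_velocities': array([-0.0015, -0.0021,  0.0004, -0.0015,  0.0004, -0.0005,  0.0005]), 'effort': array([  0.0002, -88.3296,   1.2345, -23.6191,   0.0169,   0.0054,
         0.    ]), 'eef_pos': array([ 0.2002, -0.5388,  0.239 ]), 'ee_rot': array([[ 0.9374,  0.3484, -0.0003],
       [ 0.3484, -0.9374,  0.0007],
       [-0.    , -0.0008, -1.    ]]), 'wrist_force': array([-0.173 , -0.0636,  0.2286]), 'moment': array([-0.0053, -0.0132, -0.0421]), 'gripper_force': 0.0, 'gripper_width': 0.08553186804017873}
```

View pics/top0.png

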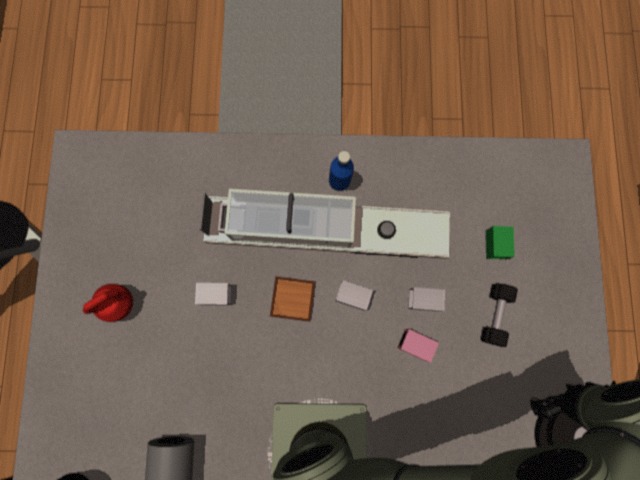

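View pics/side0.png

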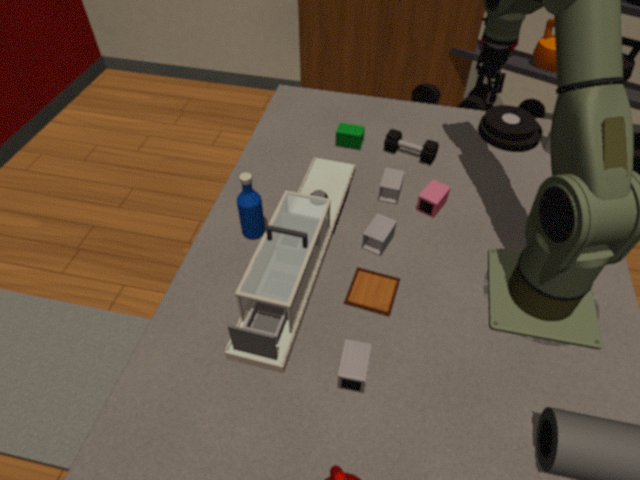

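Top view: the brushed-metal tumblers are at (212,294), (354,295) and (428,299). The look-alikes to avoid are pink (420,345) and green (502,242). The tray is at (293,299), the handle at (290,212), the button at (387,230), and the hood is ajar, shifted to -y. In the side view the dark base pad of the left tumbler faces +y (351,383), and the two right ones show mouths towards +y.

Next I'll get rough positions and IK checks, then take wrist overviews.

```bash
cat > h.py <<'E'
from cell import env, monitor, camera, calibration, ticket
import cv2, numpy as np
from scipy.optimize import least_squares
np.set_printoptions(precision=4,suppress=True)
def P(cal,X):
    E=np.linalg.inv(cal["extrinsics"]); K=cal["camera_matrix"]
    p=np.atleast_2d(X)@E[:3,:3].T+E[:3,3]; p=p*[1,-1,-1]
    return (p@K.T)[:,:2]/p[:,2:]
def ray(cal,uv):
    E=cal["extrinsics"];K=cal["camera_matrix"]
    d=np.linalg.solve(K,[uv[0],uv[1],1])*[1,-1,-1]
    return E[:3,3],E[:3,:3]@d
def atz(cal,uv,z):
    o,d=ray(cal,uv); return o+d*(z-o[2])/d[2]
def tri(obs):  # [(cal,uv),...]
    A=np.zeros((3,3));b=np.zeros(3)
    for c,uv in obs:
        o,d=ray(c,uv);d=d/np.linalg.norm(d);M=np.eye(3)-np.outer(d,d);A+=M;b+=M@o
    return np.linalg.solve(A,b)
def R(zdir,ydir):
    z=np.array(zdir,float);z/=np.linalg.norm(z);y=np.array(ydir,float);y-=z*(y@z);y/=np.linalg.norm(y)
    return np.c_[np.cross(y,z),y,z]
def down(a): # closing axis at angle a from world +y (about z)
    return R([0,0,-1],[-np.sin(a),np.cos(a),0])
def snap(name):
    import pickle
    c=calibration("wrist"); im=camera("wrist"); cv2.imwrite(f"pics/{name}.png",im[:,:,::-1]); pickle.dump(c,open(f"pics/{name}.pkl","wb"))
    return c,im
def load(name):
    import pickle; return pickle.load(open(f"pics/{name}.pkl","rb"))
E
python3 - <<'E'
from h import *
t=calibration("top");s=calibration("side")
for n,uv,z in [("L",(212,294),.06),("M",(354,295),.06),("R",(428,299),.06),("tray",(293,299),.01),("handle",(290,212),.185),("button",(387,229),.05),("deckFR",(449,256),.035),("deckBR",(450,211),.035),("FL",(205,241),.035)]:
    print(n,atz(t,uv,z))
print("handle tri",tri([(t,(290,212)),(s,(287,235))]))
q0=monitor.get_obs()["q"]
for y in (0.2,-.02,-0.25):
  for x in (.42,.5):
    for zz in (.3,.4):
      for a in (0,np.pi):
        q=env.ik([x,y,zz],down(a)); print(y,x,zz,a, q)
E
```

```text
L [0.4356 0.3121 0.06  ]
M [ 0.4382 -0.0917  0.06  ]
R [ 0.4297 -0.3026  0.06  ]
tray [0.427  0.0839 0.01  ]
handle [0.6472 0.0891 0.185 ]
button [ 0.6337 -0.1901  0.05  ]
deckFR [ 0.5581 -0.3749  0.035 ]
deckBR [ 0.6949 -0.383   0.035 ]
FL [0.5927 0.3464 0.035 ]
handle tri [0.6485 0.0897 0.1737]
0.2 0.42 0.3 0 [ 0.0365  0.6014 -0.9811  1.7448  0.5555  1.101   0.4444]
0.2 0.42 0.3 3.141592653589793 [-0.5462  0.4679  0.0539  1.7618 -0.0307  0.9127 -2.05  ]
0.2 0.42 0.4 0 [ 0.1437  0.5791 -1.252   1.5173  0.5514  1.4439  0.4417]
0.2 0.42 0.4 3.141592653589793 [-0.3229  0.3837 -0.306   1.5302  0.1193  1.2461 -2.217 ]
0.2 0.5 0.3 0 [-0.018   0.6822 -0.841   1.5019  0.5293  1.1962  0.6273]
0.2 0.5 0.3 3.141592653589793 [-0.4992  0.5875  0.1106  1.5181 -0.071   1.0399 -1.9419]
0.2 0.5 0.4 0 [ 0.035   0.6459 -1.037   1.2719  0.5458  1.5132  0.6372]
0.2 0.5 0.4 3.141592653589793 [-0.3686  0.513  -0.1375  1.286   0.069   1.3471 -2.0747]
-0.02 0.42 0.3 0 [ 0.495   0.4882 -0.8448  1.8821  0.4398  0.968   1.0223]
-0.02 0.42 0.3 3.141592653589793 [-0.1106  0.4016  0.1258  1.8988 -0.0656  0.8451 -
[... 461 characters left out ...]
 0.0161  1.4231 -0.0071  1.2789 -1.5873]
-0.25 0.42 0.3 0 [ 0.938   0.6008 -0.8428  1.6712  0.4943  1.0963  1.5206]
-0.25 0.42 0.3 3.141592653589793 [ 0.4011  0.5073  0.1197  1.6877 -0.0714  0.9509 -1.0235]
-0.25 0.42 0.4 0 [ 0.9492  0.5085 -0.8704  1.4465  0.39    1.3663  1.6336]
-0.25 0.42 0.4 3.141592653589793 [ 0.4164  0.4197  0.0935  1.4629 -0.04    1.2608 -1.0568]
-0.25 0.5 0.3 0 [ 0.7992  0.71   -0.8162  1.4274  0.5279  1.2308  1.4992]
-0.25 0.5 0.3 3.141592653589793 [ 0.3377  0.6233  0.134   1.4437 -0.0885  1.0805 -1.0822]
-0.25 0.5 0.4 0 [ 0.7819  0.6343 -0.8331  1.1959  0.4554  1.4948  1.5903]
-0.25 0.5 0.4 3.141592653589793 [ 0.3507  0.5556  0.1152  1.2121 -0.0618  1.3772 -1.1102]
```

```bash
python3 - <<'E'
from h import *
a=np.radians(20)
Rr=R([np.sin(a),0,-np.cos(a)],[0,-1,0])
for n,y in (("w2",-.22),("w1",.14)):
    env.move_to([.45,y,.42],Rr); snap(n); print(n,monitor.get_obs()["clock"],monitor.get_obs()["q"])
E
```

```text
w2 1.825 [ 0.5772  0.278  -0.1262  1.6862 -0.154   0.8716 -1.0294]
w1 3.225 [-0.1184  0.2286 -0.4632  1.7772  0.3682  0.8898 -2.3231]
```

View pics/w1.png

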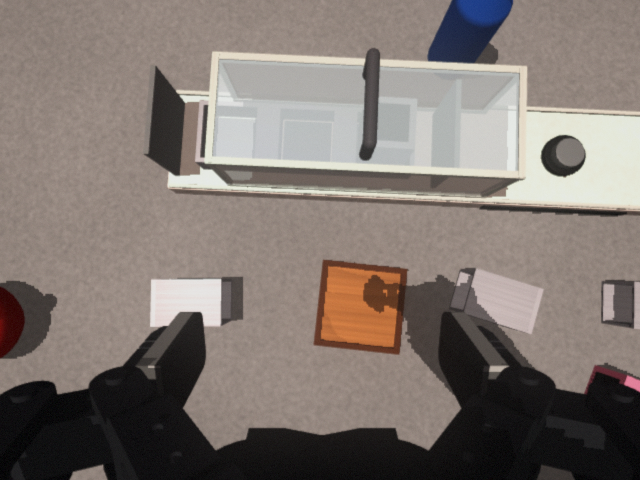

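View pics/w2.png

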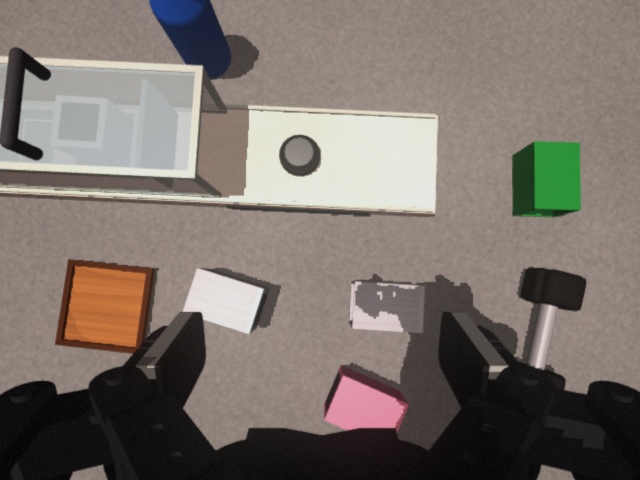

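Wrist view w1: the hood spans columns 210–525, with the handle bar from (373,53) to (367,152). The tray is centred at (361,307), the left tumbler's mouth is at its right end (230,300), and the middle tumbler's mouth is at its left end (460,290). In w2 the button is at (300,154), the right tumbler at (387,306) and the middle one at (225,300). Pink (367,400) and green (547,178) are excluded.

```bash
python3 - <<'E'
from h import *
w1,w2=load("w1"),load("w2");t=calibration("top");s=calibration("side")
print("handle ends",tri([(w1,(373,55)),(w2,(16,56))]),tri([(w1,(366,152)),(w2,(8,145))]))
print("button top",tri([(w1,(569,154)),(w2,(300,154))]))
print("tray lip corners",*[tri([(w1,a),(w2,b)]) for a,b in [((324,261),(70,261)),((407,268),(153,267)),((399,353),(140,352)),((315,345),(56,345))]],sep="\n")
print("M top corners",*[tri([(w1,a),(w2,b)]) for a,b in [((477,268),(199,269)),((543,290),(267,291)),((530,333),(250,332))]],sep="\n")
print("R top:",*[atz(w2,p,.06) for p in [(352,283),(421,283),(424,332),(352,329)]],sep="\n")
print("L top:",*[atz(w1,p,.06) for p in [(151,280),(221,279),(221,325),(151,326)]],sep="\n")
# steriliser fit, deck-top corners, z free
obs=[(w2,(436,211),(-.07,-.365)),(w2,(437,116),(.07,-.365)),(w1,(168,187),(-.07,.365)),(w1,(178,93),(.07,.365)),(t,(449,256),(-.07,-.365)),(t,(450,211),(.07,-.365)),(t,(205,241),(-.07,.365))]
def res(p):
    c,sn=np.cos(p[2]),np.sin(p[2]);r=[]
    for cal,uv,(x,y) in obs: r.append((P(cal,[p[0]+c*x-sn*y,p[1]+sn*x+c*y,p[3]])[0]-uv)*(1 if cal is not t else .8))
    return np.ravel(r)
f=least_squares(res,[.63,0,0,.035]);print("ster",f.x,f.fun)
x,y,a,z=f.x
M=np.array([[np.cos(a),-np.sin(a)],[np.sin(a),np.cos(a)]])
for n,py in (("p0",.075),("p1",.175),("p2",.275)): print(n,M@[0,py]+[x,y])
E
```

```text
handle ends [0.6922 0.0882 0.1877] [0.5987 0.0953 0.1813]
button top [ 0.6333 -0.1906  0.0527]
tray lip corners
[0.4923 0.1369 0.0112]
[0.483  0.0194 0.0105]
[0.365  0.0331 0.0128]
[0.3755 0.1497 0.0135]
M top corners
[ 0.4805 -0.0608  0.0587]
[ 0.4518 -0.1482  0.053 ]
[ 0.3983 -0.1272  0.0563]
R top:
[ 0.4615 -0.2584  0.06  ]
[ 0.4614 -0.3472  0.06  ]
[ 0.3991 -0.3498  0.06  ]
[ 0.403 -0.258  0.06 ]
L top:
[0.4664 0.3601 0.06  ]
[0.4676 0.2699 0.06  ]
[0.409 0.269 0.06 ]
[0.4078 0.3584 0.06  ]
ster [ 0.6462 -0.0158 -0.0483  0.0254] [-1.1524  1.4284  0.4967 -1.3821  2.002   1.3606 -0.6922 -1.5049 -0.2257
  0.2519 -0.6083 -0.2926 -0.9179  0.1299]
p0 [0.6498 0.0592]
p1 [0.6546 0.159 ]
p2 [0.6595 0.2589]
```

Measured heights fit: handle 0.185, tray lip ~0.012, tumbler tops ~0.057, button 0.053. The base fit is poor (z 25 mm, should be 35), so I'll refine it once the hood is open. Opening the hood now.

```bash
python3 - <<'E'
from h import *
a=-.05; D=down(a+np.pi); u=np.array([np.sin(-a),np.cos(a),0])
h=np.array([.6455,.0917,.174])
env.move_to(h+[0,0,.1],D)
print(env.servo_line(h,rate=.1,stop_force=15))
env.move_gripper(0,strength=40); o=monitor.get_obs(); print(o["gripper_width"],o["gripper_force"],o["wrist_force"])
st=env.servo_line(h-u*.30,rate=.12,stop_force=14); o=monitor.get_obs()
print(st,o["eef_pos"],(h-o["eef_pos"])@u,o["wrist_force"],o["gripper_width"],o["clock"])
E
```

```text
False
0.012609229436875148 38.90733540058136 [-0.6232 -0.6569  4.0604]
True [ 0.6318 -0.1852  0.1741] 0.2772749973047828 [-1.033   6.1337  7.5377] 0.01268720135864041 8.0583
```

```bash
python3 - <<'E'
from h import *
env.move_gripper(.085)
p=monitor.get_obs()["eef_pos"]; env.servo_line(p+[0,0,.1],rate=.25)
a=np.radians(20); Rr=R([np.sin(a),0,-np.cos(a)],[0,-1,0])
for n,y in (("b1",.06),("b2",.24)):
    env.move_to([.5,y,.33],Rr); snap(n)
print(monitor.get_obs()["clock"],monitor.get_obs()["wrist_force"])
im=np.vstack([cv2.imread(f"pics/b{i}.png")[:300] for i in (1,2)]); cv2.imwrite("pics/bb.png",im)
E
```

```text
11.2583 [ 0.5107 -0.7243 -0.2081]
```

View pics/bb.png

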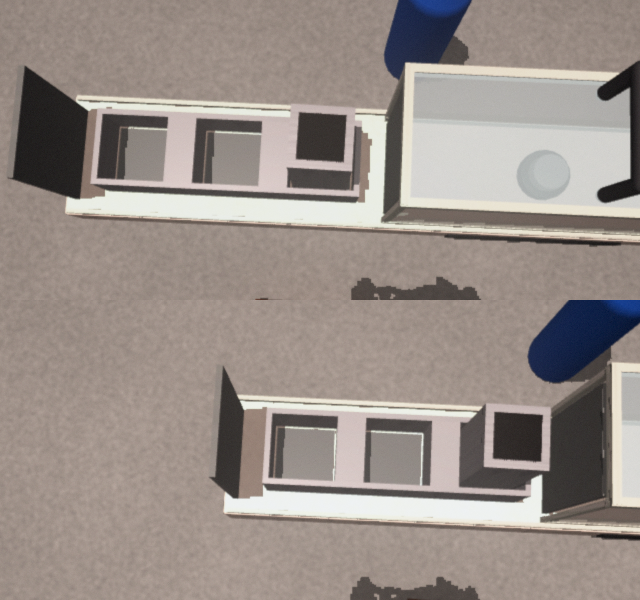

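The bay holds three pockets. The clean tumbler (dark pad up) stands in pocket0 at b1 (322,137) and b2 (517,138), and pockets 1 and 2 are empty. I'll fit from both views.

```bash
python3 - <<'E'
from h import *
b1,b2=load("b1"),load("b2")
pk={2:[[(103,117),(167,117),(167,185),(98,180)],[(272,114),(338,116),(337,188),(268,185)]],
    1:[[(196,119),(261,123),(258,188),(192,185)],[(369,118),(431,121),(431,190),(366,190)]]}
sg=[(.035,.035),(.035,-.035),(-.035,-.035),(-.035,.035)]
def fit(obs):
    def res(p):
        c,s=np.cos(p[2]),np.sin(p[2])
        return np.ravel([P(cal,[p[0]+c*x-s*y,p[1]+s*x+c*y,p[3]])[0]-uv for cal,uv,(x,y) in obs])
    f=least_squares(res,[.65,0.1,0,.07],loss="soft_l1"); return f
obs=[(cal,uv,(dx,dy+.075+.1*k)) for k in pk for cal,L in zip((b1,b2),pk[k]) for uv,(dx,dy) in zip(L,sg)]
f=fit(obs);print("ster from fence",f.x,np.reshape(f.fun,(-1,8)))
x,y,a,z=f.x
for k in range(3): print(k,[x-np.sin(a)*(.075+.1*k),y+np.cos(a)*(.075+.1*k)])
sg=[(.03,.03),(.03,-.03),(-.03,-.03),(-.03,.03)]
obs=[(c,uv,d) for c,L in ((b1,[(291,105),(355,107),(355,170),(288,167)]),(b2,[(485,105),(550,106),(549,171),(483,169)])) for uv,d in zip(L,sg)]
f=fit(obs);print("clean",f.x,f.fun)
b=np.array([-np.sin(a),np.cos(a)])*-.1
print("end of base y=365:",x-np.sin(a)*.365,y+np.cos(a)*.365)
E
```

```text
ster from fence [ 0.6428 -0.0154 -0.0401  0.0729] [[-1.0159 -0.5879  0.9453  1.9046 -3.516  -0.961  -1.2739  1.4828]
 [ 0.2191  1.8326  0.2771  2.3724 -1.1582 -4.4947  0.9829 -4.0949]
 [ 0.2349  0.9736  1.2917 -0.5302  0.9713 -0.3049  0.1155  0.1352]
 [-2.3943  1.4616  1.7482  1.0047  0.4597 -2.7761 -1.4858 -5.3796]]
0 [np.float64(0.6457841541508628), np.float64(0.05954779716587609)]
1 [np.float64(0.6497971453588233), np.float64(0.15946724422982272)]
2 [np.float64(0.6538101365667839), np.float64(0.25938669129376934)]
clean [ 0.649   0.06   -0.0376  0.123 ] [-0.028  -0.0741  0.3952  0.1943 -1.5764  0.5593  0.2405  1.2343 -0.315
 -0.5846 -0.8146  0.7303  0.4722 -0.9164  1.2082 -1.2847]
end of base y=365: 0.6574218286539484 0.34931419365132127
```

```bash
python3 - <<'E'
import cv2
im=cv2.imread("pics/b2.png")[95:215,255:455]
cv2.imwrite("pics/b2c.png",cv2.resize(im,None,fx=4,fy=4,interpolation=cv2.INTER_CUBIC))
E
```

```text
(no output)
```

View pics/b2c.png

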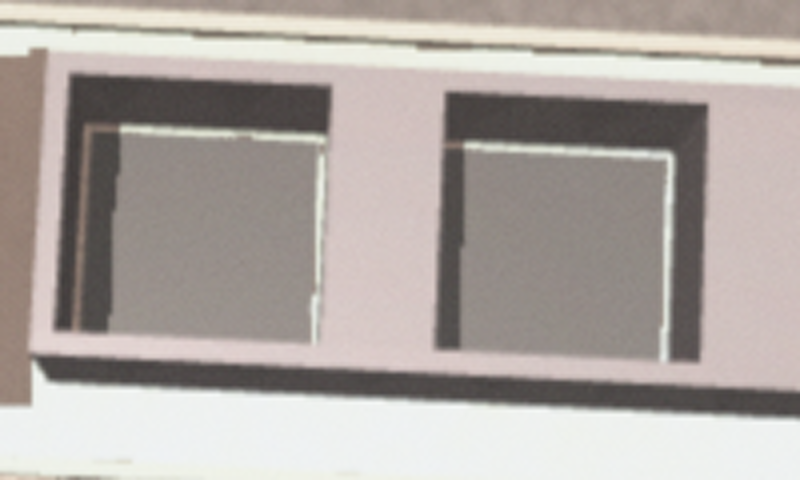

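The crop gives crisp fence-top corners: pocket2 (70,73), (331,87), (317,343), (54,330) and pocket1 (446,92), (708,104), (698,362), (436,350). My earlier front corners were on the outer edge, so I'm refitting.

```bash
python3 - <<'E'
from h import *
b1,b2=load("b1"),load("b2")
g={2:[(70,73),(331,87),(317,343),(54,330)],1:[(446,92),(708,104),(698,362),(436,350)]}
sg=[(.035,.035),(.035,-.035),(-.035,-.035),(-.035,.035)]
# pixel centre: cubic 4x resize -> (u+.5)/4-.5
obs=[(np.array(uv)/4-.375+[255,95],(dx,dy+.075+.1*k)) for k in g for uv,(dx,dy) in zip(g[k],sg)]
for fz in (None,.071):
    def res(p):
        c,s=np.cos(p[2]),np.sin(p[2])
        return np.ravel([P(b2,[p[0]+c*x-s*y,p[1]+s*x+c*y,fz or p[3]])[0]-uv for uv,(x,y) in obs])
    f=least_squares(res,[.65,0,0,.07]);x,y,a,z=f.x;print(f.x,f.fun.round(1))
    for k in range(3): print(k,x-np.sin(a)*(.075+.1*k),y+np.cos(a)*(.075+.1*k))
# check same model in b1 top-left corners
c,s=np.cos(a),np.sin(a)
for k,q in ((2,[(103,117),(167,117)]),(1,[(196,119),(261,123)])):
    for uv,(dx,dy) in zip(q,sg[:2]):
        X=dx;Y=dy+.075+.1*k; print(P(b1,[x+c*X-s*Y,y+s*X+c*Y,.071])[0]-uv)
# reach checks
th=np.radians(50)
for k in range(3):
  Y=.075+.1*k; g0=np.array([x-s*Y,y+c*Y,.10]); f_=np.array([c,s,0]); yy=np.array([-s,c,0])
  for thd in (35,45,55):
    t=np.radians(thd); z=f_*np.sin(t)+np.array([0,0,-np.cos(t)])
    for sgn in (1,-1):
      Rm=R(z,sgn*yy); print(k,thd,sgn,env.ik(g0+.011*z,Rm))
for nm,cx,cy,m in (("L",.4375,.3145,(0,-1,0)),("M",.439,-.1,(-.3,.95,0)),("R",.431,-.303,(0,1,0))):
  m=np.array(m)/np.linalg.norm(m); g0=np.array([cx,cy,.03])-.02*m
  for thd in (35,45,55):
    t=np.radians(thd); z=m*np.cos(t)+np.array([0,0,-np.sin(t)])
    for sgn in (1,-1):
      print(nm,thd,sgn,env.ik(g0+.011*z,R(z,sgn*np.cross([0,0,1],m))))
E
```

```text
[ 0.6438 -0.0144 -0.0516  0.07  ] [ 0.  -0.1  0.3 -0.3  0.6  0.2  0.1  0.2 -0.3 -0.2 -0.2  0.1  0.2  0.2
 -0.7 -0.1]
0 0.6476816171883608 0.06053507645129952
1 0.652835328943673 0.16040218442556275
2 0.6579890406989853 0.26026929239982605
[ 0.6435 -0.0143 -0.0516  0.07  ] [-0.2 -0.2  0.3 -0.4  0.6  0.3 -0.1  0.2 -0.3 -0.3 -0.  -0.   0.4  0.3
 -0.7 -0. ]
0 0.6473490047516951 0.0606110372121048
1 0.6525022907151586 0.16047816715874325
2 0.6576555766786222 0.26034529710538173
[-0.3736 -3.7242]
[ 1.1866 -0.5161]
[ 0.3096 -1.14  ]
[ 0.9898 -1.926 ]
0 35 1 [-0.0042  0.9583 -0.3719  1.9713  2.3073  0.5592 -0.8657]
0 35 -1 [-0.5339  1.0559  0.6398  1.9878  3.8083  0.5286  0.4681]
0 45 1 [-0.102   1.0021 -0.2286  2.1076  2.6774  0.8144 -1.2987]
0 45 -1 [-0.6477  1.2146  0.8566  2.1248  3.602   0.8897  0.4937]
0 55 1 [-0.2149  1.0911 -0.0644  2.2115  2.8367  1.1298 -1.5627]
0 55 -1 [-0.738   1.4446  1.0745  2.2279  3.4522  1.2224  0.3377]
1 35 1 [-0.18    0.979  -0.4039  1.8692  2.04    0.6095 -0.7416]
1 35 -1 [-0.7169  1.0695  0.6419  1.8862  3.8436  0.3633  0.2535]
1 45 1 [-0.2931  1.0099 -0
[... 1107 characters left out ...]
6064 -1.3045  1.4075  0.5722  1.3509  0.1763]
M 45 1 [ 0.7185  1.2295 -0.4515  1.544  -0.1548  0.9811 -2.2815]
M 45 -1 [ 1.0205  1.5545 -1.3437  1.5337  0.7338  1.2689  0.021 ]
M 55 1 [ 0.6888  1.1542 -0.4669  1.6685 -0.0417  0.7842 -2.4046]
M 55 -1 [ 1.0141  1.5428 -1.4401  1.658   0.9513  1.2711 -0.2015]
R 35 1 [ 1.0069  1.398  -0.3951  1.0158 -0.2354  1.489  -2.2499]
R 35 -1 [ 1.2411  1.645  -1.3853  1.0041  0.6082  1.6452  0.2951]
R 45 1 [ 1.0011  1.3041 -0.4161  1.1748 -0.1433  1.2745 -2.2964]
R 45 -1 [ 1.2536  1.5672 -1.3479  1.1638  0.6948  1.4971  0.2137]
R 55 1 [ 1.0037  1.2276 -0.4809  1.325   0.0095  1.0659 -2.4198]
R 55 -1 [ 1.2715  1.5699 -1.4845  1.3146  0.9348  1.4785  0.0134]
```

The fit is now sub-pixel (z 0.070): yaw −0.052, with pocket centres (0.6475,0.0606), (0.6527,0.1604) and (0.6578,0.2603). Moving the clean tumbler to the tray.

```bash
python3 - <<'E'
from h import *
a=-.0516; D=down(a+np.pi)
p=np.array([.648,.0603,.090])
env.move_gripper(.085)
env.move_to(p+[0,0,.11],D)
print(env.servo_line(p,rate=.12,stop_force=10))
env.move_gripper(0,strength=40); o=monitor.get_obs(); print(o["gripper_width"],o["gripper_force"],o["eef_pos"],o["wrist_force"])
env.servo_line(p+[0,0,.12],rate=.15)
print(monitor.get_obs()["gripper_width"])
T=down(-.08+np.pi); q=np.array([.429,.0848,.0])
env.move_to(q+[0,0,.18],T)
env.servo_line(q+[0,0,.08],rate=.15)
print(env.servo_line(q+[0,0,.057],rate=.04,stop_force=5)); o=monitor.get_obs(); print(o["eef_pos"],o["wrist_force"])
env.move_gripper(.075); env.servo_line(q+[0,0,.2],rate=.2)
a=np.radians(20); Rr=R([np.sin(a),0,-np.cos(a)],[0,-1,0])
env.move_to([.42,.1,.42],Rr); snap("c1"); print(monitor.get_obs()["clock"])
E
```

```text
True
0.05951904227485578 43.01262840628624 [0.6471 0.0605 0.0933] [-1.0331  0.0902  6.0779]
0.06010408834756054
True
[0.4293 0.0845 0.0653] [-0.7569 -0.0885 -1.3028]
18.8917
```

View pics/c1.png

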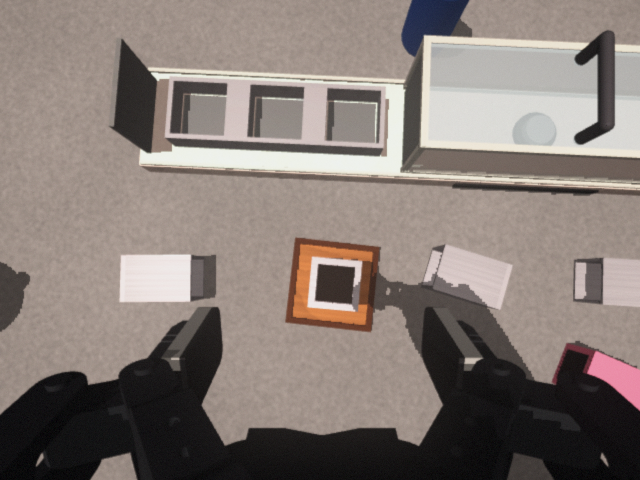

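The clean tumbler stands centred in the tray (dark pad at (336,284)). The used tumblers have not moved: L has top corners (121,256)–(190,301), and its mouth end at column ~203 faces −y. Measuring L by triangulation, then picking it.

```bash
cat >> h.py <<'E'
SX,SY,SA=.6437,-.0144,-.0516
F=np.array([np.cos(SA),np.sin(SA),0]); Yv=np.array([-np.sin(SA),np.cos(SA),0]); Z=np.array([0,0,1.])
TH=np.radians(58); OFF=.02; AH=.013
def pocket(k): return np.array([SX,SY,.035])+Yv*(.075+.1*k)
def rect(obs,m0,z=None): # obs [(cal,[uv4])], corner order: (+m,left),(+m,right),(-m,right),(-m,left), left=Z x m
    def res(p):
        m=np.array([np.cos(p[2]),np.sin(p[2]),0]);l=np.cross(Z,m);c=np.array([p[0],p[1],p[3] if z is None else z])
        X=[c+.045*i*m+.03*j*l for i,j in ((1,1),(1,-1),(-1,-1),(-1,1))]
        return np.ravel([P(cal,X)-np.array(uv) for cal,uv in obs])
    return least_squares(res,[.43,0,m0,.06],loss="soft_l1")
def say(t):
    o=monitor.get_obs(); print(t,o["clock"],"pos",o["eef_pos"],"q",o["q"],"F",o["wrist_force"],"w",o["gripper_width"],o["gripper_force"])
def pick(cx,cy,yaw):
    m=np.array([np.cos(yaw),np.sin(yaw),0]); z=m*np.cos(TH)-Z*np.sin(TH); Rm=R(z,np.cross(Z,m))
    t=np.array([cx,cy,.030])-OFF*m+AH*z
    env.move_gripper(.085)
    env.move_to(t-.11*z,Rm); print("touch",env.servo_line(t,rate=.12,stop_force=10)); say("at")
    env.move_gripper(0,strength=50); say("grip")
    env.servo_line(t+[0,0,.15],rate=.2); say("lift")
def place(k):
    z=F*np.sin(TH)-Z*np.cos(TH); Rm=R(z,-Yv)
    t=pocket(k)+Z*(.045+OFF)+AH*z
    env.move_to(t+[0,0,.10],Rm); say("above")
    return t,Rm
E
python3 - <<'E'
from h import *
w1,c1=load("w1"),load("c1")
L1=[(221,325),(151,326),(151,280),(221,279)]; Lw=[]
# m=-y: left = Zxm = +x (up in image). order (+m,left)=(right,top)
f=rect([(w1,[(221,279),(221,325),(151,326),(151,280)]),(c1,[(190,254),(190,301),(120,302),(121,256)])],-np.pi/2); print(f.x,f.fun.round(1))
f2=rect([(c1,[(190,254),(190,301),(120,302),(121,256)])],-np.pi/2,z=.06); print(f2.x,f2.fun.round(1))
# clean tumbler check
print("clean top",atz(c1,(336,284),.098))
t=calibration("top"); print("kettle",atz(t,(115,303),.07))
pick(f2.x[0]*.5+f.x[0]*.5,f2.x[1]*.5+.5*f.x[1],f2.x[2])
E
```

```text
[ 0.4375  0.3157 -1.5527  0.0568] [-0.4 -0.6 -0.4  0.2 -0.4  0.6  0.1 -0.2  0.4  0.3  0.2 -0.2  0.3  0.2
  0.1 -0.4]
[ 0.4375  0.3147 -1.5511  0.06  ] [ 0.3  0.1  0.2 -0.1 -0.1  0.4 -0.4 -0.5]
clean top [0.4306 0.0839 0.098 ]
kettle [0.4063 0.5799 0.07  ]
touch False
at 21.7917 pos [0.4373 0.3289 0.0195] q [-0.638   1.2422 -0.6129  1.3208  0.8794  1.3916 -1.4935] F [-0.625  -0.6553  0.169 ] w 0.08507775671102882 0.0
grip 22.15 pos [0.4373 0.3288 0.0195] q [-0.6379  1.2421 -0.6128  1.3211  0.8795  1.3916 -1.4936] F [0.6468 1.1623 6.4004] w 0.05954583306176376 54.37213493882268
lift 23.05 pos [0.4371 0.328  0.1679] q [-0.6219  1.0312 -0.6615  1.2843  0.7706  1.5912 -1.3826] F [-0.1027  0.3462 -2.5748] w 0.059451450000196596 53.89116441111355
```

```bash
python3 - <<'E'
from h import *
env.move_to([.5,.25,.3],down(SA+np.pi)); say("down")
z=F*np.sin(TH)-Z*np.cos(TH); Rm=R(z,-Yv); t=pocket(2)+Z*(.045+OFF)+AH*z
for d in (.3,.2,.1,0): print(d,t+[0,0,d],env.ik(t+[0,0,d],Rm))
for ang in (20,35,50):
  a=np.radians(ang); print(ang,env.ik(t+[0,0,.15],R(F*np.sin(a)-Z*np.cos(a),-Yv)))
E
```

```text
down 24.0833 pos [0.4994 0.2505 0.2989] q [-0.2688  0.6515 -0.5021  1.4327  0.326   1.1431 -2.4392] F [-0.092  -0.0137 -1.3339] w 0.05940434123035578 53.99836859061452
0.3 [0.6689 0.2597 0.3931] [-1.1677  0.8149  1.103   1.7631  4.4839  0.1691 -0.506 ]
0.2 [0.6689 0.2597 0.2931] [-1.0691  0.8966  0.8553  1.8914  3.0886  0.2783  0.8401]
0.1 [0.6689 0.2597 0.1931] [-1.058   1.1099  0.8545  1.9542  3.1116  0.4861  0.6609]
0 [0.6689 0.2597 0.0931] [-1.059   1.3358  0.8536  1.947   3.0645  0.6232  0.529 ]
20 [-0.3355  0.817  -0.345   1.2985  0.6074  0.8439 -2.5254]
35 [-0.6524  0.7645  0.1962  1.5972  0.6296  0.3323 -2.7198]
50 [-1.031   0.951   0.8638  1.8353  3.7163  0.217   0.2108]
```

```bash
cat >> h.py <<'E'
def flip_above(k,h=.2):
    q=monitor.get_obs()["q"].copy(); q[5]=.15; env.goto_joints(q); say("q6 small")
    z=F*np.sin(TH)-Z*np.cos(TH); Rm=R(z,-Yv); t=pocket(k)+Z*(.045+OFF)+AH*z
    env.move_to(t+[0,0,h],Rm); say("above")
    env.servo_line(t+[0,0,.075],rate=.15); say("near")
    return t,Rm
E
python3 - <<'E'
from h import *
env.move_to([.47,.25,.36],down(SA+np.pi)); say("down")
flip_above(2)
cv2.imwrite("pics/p2s.png",camera("side")[:,:,::-1]); c,_=snap("p2w")
a=cv2.imread("pics/p2s.png"); b=cv2.imread("pics/p2w.png")
cv2.imwrite("pics/p2.png",np.hstack([a[130:430,150:550],b[90:390,120:520]]))
E
```

```text
down 24.4583 pos [0.4695 0.2508 0.3599] q [-0.2753  0.5552 -0.5232  1.4014  0.2805  1.2593 -2.4384] F [-0.7171 -0.5327 -2.3777] w 0.059213247822031106 54.46665514636152
q6 small 25.625 pos [0.6536 0.4477 0.5252] q [-0.2754  0.5564 -0.523   1.402   0.2806  0.1516 -2.4382] F [-0.5633  0.2483 -1.7487] w 0.05951452525764493 54.392950305732484
above 28.5 pos [0.669  0.2596 0.2931] q [-1.0688  0.8964  0.855   1.8912  3.0882  0.2782  0.8397] F [ 0.0182  0.7569 -1.9387] w 0.05954386093716391 54.54042346551432
near 29.4833 pos [0.6692 0.2597 0.1691] q [-1.0305  1.134   0.7842  1.9581  2.9974  0.5301  0.7648] F [ 0.55    0.0146 -1.4684] w 0.05950573064927132 54.5189139703416
```

View pics/p2.png

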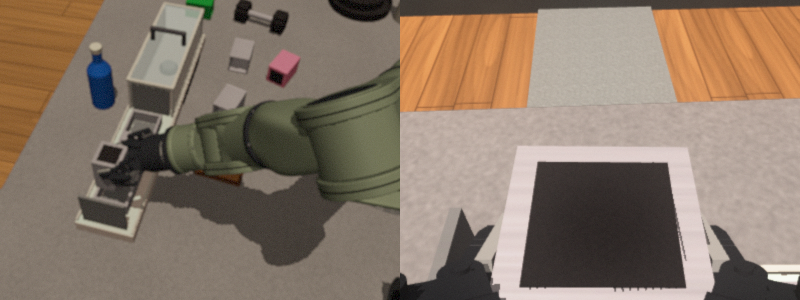

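The side view shows the tumbler upright over pocket2, and the wrist view shows its dark pad facing up squarely. Checking the held pose numerically, then lowering.

```bash
cat >> h.py <<'E'
def lower(t):
    print("touch",env.servo_line(t+[0,0,-.004],rate=.05,stop_force=6)); say("down"); 
    env.move_gripper(.078); say("released")
    z=monitor.get_obs()["ee_rot"][:,2]; p=monitor.get_obs()["eef_pos"]
    env.servo_line(p-.12*z,rate=.15); env.servo_line(p-.12*z+[0,0,.12],rate=.25); say("out")
E
python3 - <<'E'
from h import *
c=load("p2w")
A,B=atz(c,(238,237),.2),atz(c,(407,238),.2)
print(A,B,(A+B)/2-F*.03,pocket(2))
z=F*np.sin(TH)-Z*np.cos(TH); t=pocket(2)+Z*(.045+OFF)+AH*z
lower(t)
E
```

```text
[0.6898 0.2891 0.2   ] [0.6861 0.2301 0.2   ] [0.658  0.2612 0.2   ] [0.6579 0.2602 0.035 ]
touch True
down 30.8917 pos [0.6691 0.2599 0.0956] q [-1.018   1.2828  0.7473  1.9464  2.9333  0.6313  0.723 ] F [-0.6279  0.5712  4.8633] w 0.05947558162643851 53.776158755645156
released 31.2167 pos [0.6685 0.2597 0.0947] q [-1.0178  1.2829  0.7463  1.9469  2.934   0.6301  0.723 ] F [ 0.9472 -0.1948 -0.7856] w 0.07812965825368826 0.0
out 32.8 pos [0.5672 0.2649 0.2783] q [-1.2622  0.8886  0.9144  2.1664  2.9828  0.4313  0.839 ] F [ 0.4586 -0.2718  0.2761] w 0.07794064644554304 0.0
```

```bash
cat >> h.py <<'E'
def unflip(name):
    env.goto_joints([-.2753,.5552,-.523,1.4014,.2805,.15,-2.438])
    a=np.radians(20); env.move_to([.43,-.08,.42],R([np.sin(a),0,-np.cos(a)],[0,-1,0])); say("view"); snap(name)
E
python3 - <<'E'
from h import *
unflip("d1")
E
```

```text
view 37.7417 pos [ 0.4303 -0.0796  0.42  ] q [ 0.7483  0.185  -0.7544  1.8633  0.1641  0.7976 -1.6397] F [-0.053   0.7441  0.2145] w 0.07832329630555614 0.0
```

View pics/d1.png

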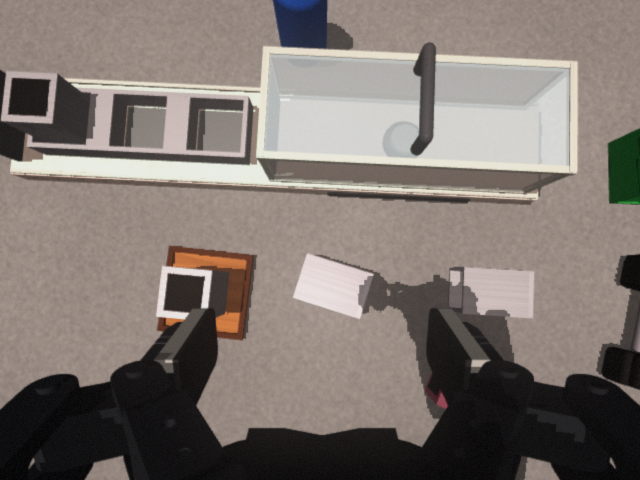

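Pocket2 now holds tumbler L and the clean tumbler is fine in the tray. M has top corners (294,298), (308,253), (374,272), (362,318), and R has (463,315), (463,267), (533,270), (533,318), both with mouths left (+y). Picking M into pocket1.

```bash
python3 - <<'E'
from h import *
d1,w1,w2,c1=map(load,("d1","w1","w2","c1"))
Md=[(294,298),(308,253),(374,272),(362,318)]
f=rect([(d1,Md)],1.27,z=.06);print("M d1",f.x,f.fun.round(1))
f3=rect([(d1,Md),(c1,[(432,286),(446,246),(512,264),(500,307)])],1.27);print("M 2view",f3.x,f3.fun.round(1))
g=rect([(d1,[(463,315),(463,267),(533,270),(533,318)])],1.57,z=.06);print("R",g.x,g.fun.round(1))
pick(*f.x[:3])
env.move_to([.47,.1,.36],down(SA+np.pi)); say("down")
E
```

```text
M d1 [ 0.4398 -0.0946  1.2894  0.06  ] [ 0.3 -0.1 -0.6  0.1  0.4  0.5 -0.2 -0.4]
M 2view [ 0.4399 -0.0947  1.2821  0.0552] [ 0.6 -0.7 -0.1  0.   0.1  0.7 -0.7 -0.7  0.9  2.4 -0.9 -1.9 -0.1 -0.3
  0.2  1.3]
R [ 0.4306 -0.3047  1.5328  0.06  ] [-0.3 -0.4  0.2  0.7  0.   0.4  0.1 -0.7]
touch False
at 40.325 pos [ 0.4363 -0.1076  0.0195] q [ 0.8128  1.1163 -0.5389  2.0183 -0.2821  0.2221 -2.6223] F [-0.2187  0.2793 -0.0422] w 0.08503024417666635 0.0
grip 40.6833 pos [ 0.4362 -0.1076  0.0194] q [ 0.813   1.1164 -0.5389  2.0185 -0.2822  0.2221 -2.6223] F [-2.1605 -4.0252 10.4337] w 0.0596121864798736 52.37835483625531
lift 41.5833 pos [ 0.4358 -0.1071  0.1683] q [ 0.8217  0.8017 -0.5462  1.9792 -0.3372  0.5404 -2.7179] F [-0.3865 -0.0635 -1.5932] w 0.059596970171774705 53.48005123436451
down 42.7 pos [0.47   0.0987 0.3586] q [ 0.0932  0.4793 -0.6256  1.5756  0.2943  1.1852 -2.2173] F [-0.1225  0.0259 -1.711 ] w 0.05935373419129564 53.54632403701544
```

```bash
python3 - <<'E'
from h import *
flip_above(1); snap("p1w")
def pad(n):
    g=cv2.cvtColor(cv2.imread(f"pics/{n}.png"),cv2.COLOR_BGR2GRAY)
    m=np.uint8(g<60)*255; k,l,s,c=cv2.connectedComponentsWithStats(m); i=l[320,326]; return s[i],c[i],g[320,326]
print(pad("p2w"),pad("p1w"))
E
```

```text
q6 small 43.8 pos [0.6855 0.2419 0.5043] q [ 0.0942  0.48   -0.6253  1.5762  0.2941  0.1516 -2.2175] F [-0.1156  0.4658 -1.1535] w 0.05941432632522303 53.60561594367027
above 46.4667 pos [0.6639 0.1596 0.2932] q [-0.9103  0.8494  0.8572  2.0659  3.3198  0.5162  0.7492] F [-0.2166 -0.3933 -0.856 ] w 0.059754342532051585 53.690692484378815
near 47.45 pos [0.664  0.1598 0.1691] q [-0.867   1.1292  0.7977  2.1388  3.1816  0.8105  0.7023] F [ 0.0453  0.2567 -1.3936] w 0.05973644128363699 53.68420774117112
(array([  241,   253,   164,   125, 17940], dtype=int32), array([322.4153, 317.4687]), np.uint8(42)) (array([  240,   252,   165,   125, 18073], dtype=int32), array([322.1019, 316.4833]), np.uint8(42))
```

The held pose is within a pixel of the first one, so I'm lowering.

```bash
python3 - <<'E'
from h import *
z=F*np.sin(TH)-Z*np.cos(TH); lower(pocket(1)+Z*(.045+OFF)+AH*z)
unflip("e1")
E
```

```text
touch True
down 48.825 pos [0.6639 0.1598 0.0948] q [-0.8535  1.296   0.7548  2.1258  3.0919  0.9251  0.6695] F [ 0.568  -0.0085  4.4038] w 0.059800672522713164 54.021955244243145
released 49.15 pos [0.6634 0.1598 0.094 ] q [-0.8533  1.2961  0.7539  2.1261  3.0929  0.9239  0.6695] F [ 0.6115 -0.8239 -0.43  ] w 0.07794355281422335 0.44642275432124734
out 50.7333 pos [0.562  0.1651 0.2777] q [-1.0587  0.8489  0.8982  2.3756  3.1917  0.7371  0.7968] F [ 0.0734 -0.2718 -0.8549] w 0.07812111055253265 0.0
view 55.6333 pos [ 0.4304 -0.0796  0.42  ] q [ 0.7483  0.185  -0.7544  1.8632  0.1642  0.7975 -1.6397] F [ 0.5229 -0.3486  0.2388] w 0.07798880843408869 0.0
```

View pics/e1.png

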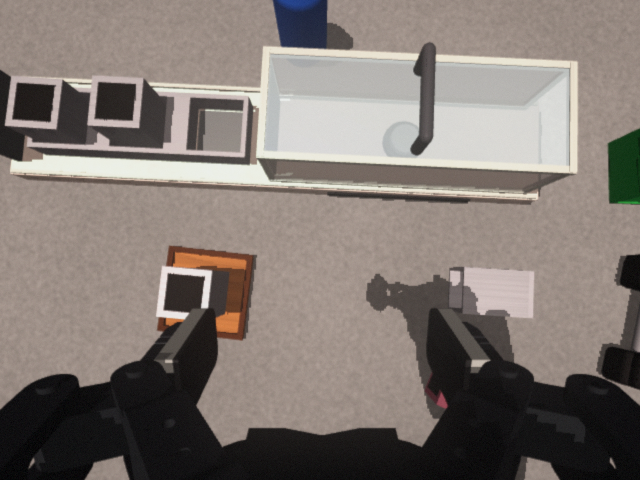

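Pockets 2 and 1 are filled. Between the two views the pocket2 tumbler's image shifted slightly, (30,97) → (35,102), so I'm checking its seat numerically before picking R, which hasn't moved.

```bash
python3 - <<'E'
from h import *
e1,d1=load("e1"),load("d1")
def cor(k,z=.125): return [pocket(k)*[1,1,0]+Z*z+F*.03*i+Yv*.03*j for i,j in ((1,1),(1,-1),(-1,-1),(-1,1))]
for k in (2,1): print(k,P(e1,cor(k)).round(0).tolist(), "raised 10mm",P(e1,cor(k,.135)).round(0).tolist())
im=cv2.hconcat([cv2.resize(cv2.imread(f"pics/{n}.png")[50:175,0:130],None,fx=3,fy=3) for n in ("d1","e1")])
im2=cv2.resize(cv2.imread("pics/e1.png")[50:175,80:260],None,fx=3,fy=3)
cv2.imwrite("pics/e1c.png",im)
E
```

```text
2 [[8.0, 72.0], [59.0, 74.0], [54.0, 124.0], [3.0, 122.0]] raised 10mm [[1.0, 67.0], [54.0, 70.0], [48.0, 121.0], [-5.0, 118.0]]
1 [[93.0, 76.0], [145.0, 79.0], [140.0, 129.0], [89.0, 126.0]] raised 10mm [[88.0, 72.0], [141.0, 74.0], [136.0, 125.0], [83.0, 123.0]]
```

View pics/e1c.png

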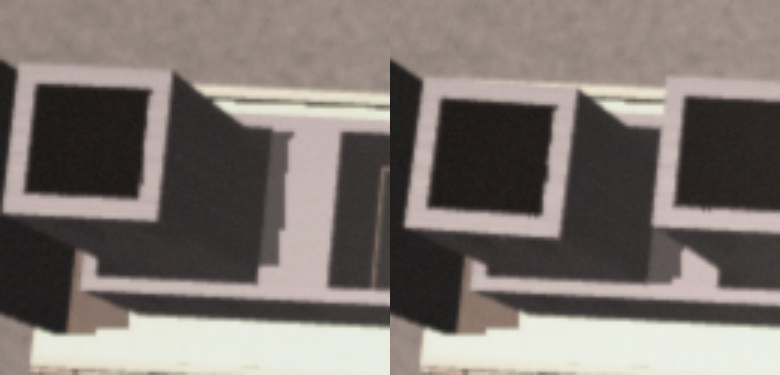

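In the crop the pocket2 tumbler is upright (top 51×50 px, as predicted) and has only slid ~5 mm within its pocket clearance, so it's still seated. Picking R into pocket0.

```bash
python3 - <<'E'
from h import *
pick(.4306,-.3047,1.5328)
env.move_to([.45,-.05,.36],down(SA+np.pi)); say("down")
flip_above(0); snap("p0w")
g=cv2.cvtColor(cv2.imread("pics/p0w.png"),cv2.COLOR_BGR2GRAY)
m=np.uint8(g<60)*255; k,l,s,c=cv2.connectedComponentsWithStats(m); i=l[320,326]; print(s[i],c[i])
E
```

```text
touch False
at 58.5833 pos [ 0.4303 -0.3183  0.0195] q [ 0.9587  1.1853 -0.37    1.3879 -0.0872  0.9753 -2.3696] F [-0.4392 -0.3628 -0.    ] w 0.08467605525930982 0.0
grip 58.9417 pos [ 0.4302 -0.3182  0.0195] q [ 0.9588  1.1853 -0.37    1.3882 -0.0873  0.9754 -2.3697] F [-1.6533 -2.225   6.3856] w 0.05929799843894834 52.39329636096954
lift 59.8417 pos [ 0.4298 -0.3176  0.1681] q [ 0.9655  0.9649 -0.3891  1.3525 -0.1297  1.2154 -2.4339] F [-0.2424  0.5737 -1.999 ] w 0.05949552853157432 52.00681775808334
down 61.1083 pos [ 0.45   -0.0513  0.3591] q [ 0.4611  0.4389 -0.6791  1.6589  0.2956  1.1512 -1.9202] F [-0.4402 -1.1274 -1.1678] w 0.059857625131140575 52.00857885181904
q6 small 62.1833 pos [0.6928 0.0213 0.4963] q [ 0.4616  0.4397 -0.6787  1.6591  0.2955  0.1518 -1.9203] F [ 0.1055 -0.927  -1.3414] w 0.05978628035295714 52.126654610037804
above 64.8167 pos [0.6587 0.0597 0.2933] q [-0.6029  0.7463  0.6352  2.1739  3.2867  0.6764  1.0226] F [-0.2364 -0.334  -1.913 ] w 0.05966741534215838 52.17945948243141
near 65.8 pos [0.6588 0.0598 0.169 ] q [-0.5521  1.0461  0.5705  2.2523  3.1776  1.0284  0.9911] F [-0.5746 -0.6853 -0.8944] w 0.059763885116361576 52.17285968363285
[  245   251   160   124 14579] [329.5038 318.966 ]
```

```bash
python3 - <<'E'
from h import *
z=F*np.sin(TH)-Z*np.cos(TH)
try: lower(pocket(0)+Z*(.045+OFF)+AH*z)
except env.PlanningError as e:
    print("plan",e); p=monitor.get_obs()["eef_pos"]
    env.servo_line(p-.08*z,rate=.15); env.servo_line(p-.08*z+[0,0,.15],rate=.25)
unflip("f1")
E
```

```text
touch True
down 67.1833 pos [0.6587 0.0603 0.0943] q [-0.5355  1.2247  0.5269  2.2377  3.1041  1.1741  0.9669] F [-1.2183  1.7515  4.5879] w 0.05927594545370615 50.778122763049396
released 67.5083 pos [0.6584 0.06   0.0938] q [-0.5353  1.2246  0.5268  2.2379  3.1046  1.1726  0.967 ] F [0.0777 0.107  0.2842] w 0.07790706000011162 0.015410368432640098
plan the arm cannot follow that straight line within its joint rangesTraceback (most recent call last):
  File "<stdin>", line 3, in <module>
  File "h.py", line 65, in lower
    env.servo_line(p-.12*z,rate=.15); env.servo_line(p-.12*z+[0,0,.12],rate=.25); say("out")
    ~~~~~~~~~~~~~~^^^^^^^^^^^^^^^^^^
cell.PlanningError: the arm cannot follow that straight line within its joint ranges

During handling of the above exception, another exception occurred:

Traceback (most recent call last):
cell.PlanningError: the arm cannot follow that straight line within its joint ranges
```

```bash
python3 - <<'E'
from h import *
p=monitor.get_obs()["eef_pos"]; env.servo_line(p+[0,0,.2],rate=.15); say("up")
unflip("f1")
E
```

```text
up 68.9917 pos [0.6582 0.06   0.2931] q [-0.6042  0.7453  0.6361  2.1734  3.2895  0.6726  1.0222] F [ 0.0078 -0.6147  0.1689] w 0.07794163814838267 0.0
view 74.0833 pos [ 0.4303 -0.0796  0.42  ] q [ 0.7483  0.185  -0.7544  1.8633  0.1641  0.7976 -1.6397] F [-0.8607  0.309   0.2206] w 0.07789948087802866 0.0
```

View pics/f1.png

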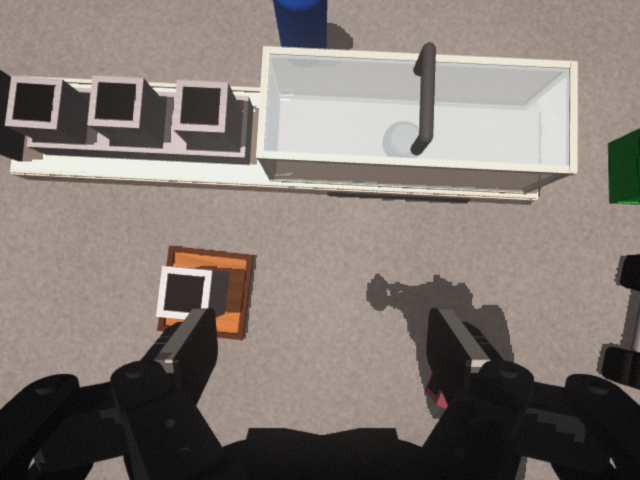

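All three pockets are filled with pads up, and the tray is unchanged. Shutting the hood and pressing the button.

```bash
python3 - <<'E'
from h import *
D=down(SA+np.pi); h=np.array([.632,-.1855,.174])
env.move_gripper(.085); env.move_to(h+[0,0,.1],D)
print(env.servo_line(h,rate=.1,stop_force=15))
env.move_gripper(0,strength=40); say("grip")
print(env.servo_line(h+Yv*.36,rate=.12,stop_force=14)); say("shut"); p=monitor.get_obs()["eef_pos"]; print("travel",(p-h)@Yv)
env.move_gripper(.07); env.servo_line(p+[0,0,.1],rate=.25)
env.move_gripper(0)
b=np.array([.6333,-.1906,.075]); env.move_to(b+[0,0,.08],D); env.servo_line(b,rate=.15)
snap("g1"); w=monitor.get_obs()["wrist_force"]
print(env.servo_line(b-[0,0,.035],rate=.03,stop_force=15)); say("pressed")
env.sleep(.3); env.servo_line(b+[0,0,.12],rate=.1)
a=np.radians(20); env.move_to([.43,.0,.44],R([np.sin(a),0,-np.cos(a)],[0,-1,0])); snap("g2"); say("end")
E
```

```text
False
grip 77.2583 pos [ 0.632  -0.1852  0.1741] q [ 0.502   0.9763 -0.6718  1.2091  0.5999  1.1501 -1.8116] F [-1.7876  1.375   3.7299] w 0.012049254488558992 38.9356005191803
True
shut 79.8333 pos [0.6492 0.1594 0.1741] q [-0.0502  0.9843 -0.6242  1.1602  0.5612  1.1639 -2.2969] F [-2.6306 -4.4596  9.1434] w 0.01222967415497132 40.44299125671387
travel 0.34533851061428267
True
pressed 84.4167 pos [ 0.6335 -0.1906  0.0589] q [ 0.4896  1.1185 -0.6034  1.2814  0.6812  0.9455 -1.8684] F [-4.8336  0.1496 14.3049] w 1.273194759561078e-05 6.7018751869909465
end 87.675 pos [ 0.4306 -0.0005  0.4396] q [ 0.6949  0.1768 -0.9717  1.8267  0.2943  0.8915 -1.9646] F [ 0.4828  0.331  -0.097 ] w -0.00030113017513432776 0.0
```

View pics/g2.png

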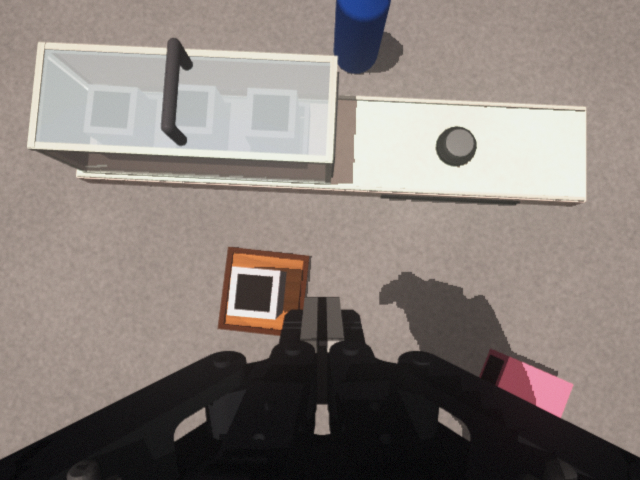

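The hood travelled 0.3453, so it's fully shut. In g2 the button at (460,142) is up, with three pads under the hood. The press depth relative to the touch point is uncertain, so I'm checking it with a stepped press.

```bash
python3 - <<'E'
from h import *
g2=load("g2"); print("button",tri([(load("w1"),(569,154)),(load("w2"),(300,154)),(g2,(460,142))]),atz(g2,(460,142),.056))
D=down(SA+np.pi); b=np.array([.6333,-.1906,.078]); env.move_to(b+[0,0,.06],D); env.servo_line(b,rate=.15); env.sleep(.3)
f0=monitor.get_obs()["wrist_force"][2]
z=.078
while z>.045:
    z-=.001; env.servo_line([b[0],b[1],z],rate=.02); o=monitor.get_obs(); f=o["wrist_force"][2]-f0
    if f>.7: print(round(z,3),round(o["eef_pos"][2],4),round(f,2))
    if f>22: break
env.sleep(.3); env.servo_line(b+[0,0,.12],rate=.1); say("end")
E
```

```text
button [ 0.6342 -0.1906  0.0535] [ 0.6359 -0.1902  0.056 ]
0.065 0.065 1.26
0.064 0.064 0.89
0.063 0.063 2.19
0.062 0.062 2.82
0.061 0.061 2.28
0.06 0.06 1.62
0.059 0.0591 5.03
0.058 0.0589 17.14
0.057 0.0586 28.68
end 97.1583 pos [ 0.6331 -0.1906  0.1974] q [ 0.5286  0.9699 -0.746   1.166   0.6356  1.2308 -1.817 ] F [-0.4455 -0.6904 -0.3715] w -0.00013111908209002802 0.0
```

The contact started at ~0.066, a springy stretch ran to 0.059 (about 7 mm), and then it hit a hard stop. The button was fully pressed and came back up.

```bash
python3 - <<'E'
from h import *
env.sleep(.5); print(ticket.job_done())
E
```

```text
the job is handed in; nothing more can be done
None
```

The job is done and handed in: the clean tumbler stands rim-down in the tray, the three used tumblers are rim-down in the pockets, the hood is fully shut, and the start button was pressed fully down (twice, the second press to confirm its travel) and is up again.

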